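Load a power module into the test cradle under its gravity catch

TASK

Load the loose power module into the test cradle: slide it in flat along the cradle floor, connector edge first, so that its own leading edge lifts the hinged gravity catch, and press it gently against the sprung contacts until the catch drops behind it; then let go, so that it stays trapped between contacts and catch. Never touch the catch with the gripper or arm, press on the contacts with no more than about 20 N and do not ram the module into the cradle, and leave the other things on the bench where they are.

Things in the scene. Friction and masses are not known exactly. Their poses are not given: they have to be found in the camera images.
- cradle: The test cradle: fixed aluminium tray, 295 x 140 mm. Origin: on the bench, below where the seated module's centre comes to lie, give or take 15 mm. x: the way the module slides in; z up. In its frame (mm): floor top z = 8, from x = -195 (open end) to 100. Side walls: inner faces y = +-47 from x = -95 to 60 (module 90 wide: 2 mm clearance a side), flaring to +-57 at x = -145; tops z = 24.5.
- cradle_lips (a point): Point on the cradle's axis at x = 5 mm, z = 24.5 mm. From here to x = 50 a lip over each side wall reaches inwards to y = +-40 mm; its underside is at this height, 2.5 mm above the rails of a module lying on the floor. A lead-in slope starts 15 mm earlier.
- catch (a joint): Gravity catch, angle in rad: 0 = down, 0.18 riding on the module's rail. Steel plate 56 x 10 x 6 mm over y = 33 to 43 mm of the cradle, hung from a pin at x = -105, z = 30 mm (post at y = 62 to 74, 42 high), sloping down along +x to its tip at x = -51. Falls by its weight. All these x shift with the frame by up to 15 mm. Lower the module with its front edge behind x = -127, clear of the pin.
- contacts (a joint): Travel (m) of the sprung contacts: brass block 50 mm wide, face at x = 45, y = 15, z = 16 mm of the cradle. 0 = untouched, 3 N to start, 1 N per mm, hard stop at 0.008. The seated module presses it about 0.005; the catch falls when it is pressed about 0.001 further. Contacts, their black housing (34 high) and catch share one frame, clamped up to 15 mm off these x either way (not measured).
- module_grip (a point): Power module to load, 0.4 kg: tray 100 (x) x 90 (y) mm, green board, plain side rails 14 high, one black finned heat sink in its middle, 30 (x) x 24 (y), top 56 above the underside: hold it by this, either way across (nearby parts are under 20 high). Point: on the heat sink's axis, module's centre, 40 mm above the underside. x points to the connector edge (black strip, brass).
- module_lead (a point): Middle of the module's connector (leading) edge, 50 mm ahead of its centre along its x, 7 mm above the underside.
- tray: Bystander: loose grey plastic tray of small parts, 100 x 90 x 28 mm; origin at the centre of its underside. Leave it.
- spool: Bystander: loose white spool, 56 mm diameter, 40 mm high; origin under its centre. Leave it.
- flask: Bystander: loose white bottle with black cap, 44 mm diameter, 85 mm high; origin under its centre. Leave it.
- meter: Bystander: loose black hand meter lying flat, 145 x 75 x 34 mm; origin under its centre. Leave it.
- driver: Bystander: loose screwdriver with black handle, lying on the bench. Leave it.
- sink: Bystander: loose bare aluminium heat sink, 45 x 50 x 28 mm; origin under its centre. Leave it.
Mind the look-alikes: they are no part of the job. What is shaped like the part that bears module_grip but pink or red is not meant.

How it is judged:
By the outcome, as a careful person would: the job done as asked, in the order asked, and still so for the second after the job is handed in, with the robot touching nothing.
It also fails if it takes over 72 s, if anything falls off the work surface, if the arm or the gripper's body presses on something with over 40 N, if the wrist force passes 120 N, or if a joint passes its speed limit or range.

ROBOT

A 7-joint arm with a two-finger parallel gripper is mounted at the origin on the work surface. World frame = base frame: x ahead of the robot, y to its left, z up, the work surface at z = 0. Lengths are in m, angles in degrees, forces in N, time in s.
With the tool pointing down it reaches from about 0.425 to 0.95 m from the base axis. Payload 16.7 kg.
Tool frame: the origin (TCP) lies at the very end of the fingers, on their centre line; the grasp point (between the pads) lies 19 mm behind it; z points along the fingers, y is the line along which they close (so a half turn about z gives the same grasp; the last joint's range is limited). The gripper opens to 94 mm and grips with 3 to 60 N. Pads are 16 mm wide; open, the fingers measure 119 mm over their backs; the gripper's body (75 mm by 177 mm) begins 78 mm behind the grasp point.
Start: joints at [-82.363, 24.414, 4.234, 92.017, -1.954, 63.644, -3.845], TCP at [0.188, 0.648, 0.205] pointing down, gripper open.
Joint ranges: [-163.25, 163.25], [-28.42, 122.38], [-70.27, 78.77], [12.13, 141.07], [-58.53, 238.53], [9.26, 117.41], [-156.51, 156.51]. Speed limits (degrees/s): [108.29, 108.29, 136.94, 136.94, 172.46, 172.46, 172.46].

INTERFACE

Orientations are given as [roll, pitch, yaw] about the fixed x, y, z axes, in that order (R = Rz(yaw) Ry(pitch) Rx(roll)).
In Python, from workcell import sense, grab_frame, get_calibration, job_done gives the robot as it stands. The module is installed in compiled form; this text tells all that it offers.
- The arm moves only by the tool apply_moves, never from a script. Its argument "deltas" is a list of rows, each an object of numbers: "claw": the closure in counts, from 0 (fully open) to 255 (shut); "x", "y", "z": the shift along the world's x, y, z in m; "ax", "ay", "az": the turn, a rotation vector about the world's x, y, z in rad. A call has 1 to 10 rows; each row is the pose to reach, as a shift and turn from the pose commanded when the call began; what a row does not reach only later rows make up. A row lasts 1/10 s, in which the tool goes at most 50 mm and 8.59 degrees, less where a joint would pass 70% of its speed; a pose out of reach is approached as far as the arm can. A call with a gripper value outside its range is refused whole. The fingers move at their own pace and stop on an object; the grip force is fixed at half the most. Time passes only in rows, so rows that repeat a pose let the fingers close. It gives the time, the measured TCP pose, the force, the opening and the grip force at its end, in the units of the state.
- sense(): the state, without advancing time (a new reading comes with each control period).
- grab_frame(name): name is "scene" or "top" or "wrist"; returns (picture, depth): 384x512x3 uint8, blue, green, red; 384x512 float32, m along the optical axis (not along the pixel's ray), 0 where there is no reading.
- get_calibration(name): a dict with "fovy" (degrees; the focal length in pixels is half the picture's height over the tangent of half this angle, whatever the lens; pixels are square), "cx", "cy" (the principal point, pixels), "T" (4x4, takes a point from camera to world coordinates). Camera axes: x right, y down, z forward; pixel columns grow to the right and rows downward; lengths in m; the calibration is good to about 2 mm. The wrist camera is an equidistant fisheye: a pixel r from the principal point sees the ray r / f radians off the axis. A picture is of the moment at which its call begins: read the wrist's pose just before it. get_calibration takes no time and is no camera call; for the wrist camera it gives the pose at the moment of the call.
- job_done(): hands the job in; it is judged then, once.
The state is a dict: "t": time; "joints": joint angles; "joint_velocities": joint speeds; "tau": joint torques, N m; "position": TCP position; "ee_rot": TCP orientation; "contact_force": force on the tool from outside, world axes, zero at the start; "ft_torque": the same for the moment, N m; "gripper_width": opening from 0.0 (shut) to 1.0 (fully open); "grip_force": force on a finger pad.
Only numpy, scipy, OpenCV 4.12 (cv2) and the standard library are available. Lean on these libraries where they do the work, as an engineer would, in place of code of your own. Each camera call takes 0.05 s, during which the arm holds its last target. There are 200 camera calls.

## Working session

There is one attempt and no reset: what is moved stays moved. The work goes in short steps, Python scripts to look and compute and a tool call to move; the robot and the scene stay as the last step left them, time stands still between calls to the robot, and variables do not carry over. Pictures are saved under pics/ and viewed, at most 10 in all, crops included, and the job is handed in when it is done.

Besides the shell and the picture viewer there is one more tool, called after "Emit:" as a command line: name --argument value ..., lists and objects as JSON in quotes. apply_moves: Moves the arm, as the interface text tells. Its arguments: {"type":"object","properties":{"deltas":{"type":"array","items":{"type":"object","properties":{"claw":{"type":"number"},"x":{"type":"number"},"y":{"type":"number"},"z":{"type":"number"},"ax":{"type":"number"},"ay":{"type":"number"},"az":{"type":"number"}}}}},"required":["deltas"]}

```bash
mkdir -p pics
cat > h.py <<'E'
import numpy as np, cv2
from workcell import *
def cloud(name, d, c):
    f=d.shape[0]/2/np.tan(np.radians(c["fovy"])/2)
    v,u=np.mgrid[:d.shape[0],:d.shape[1]]
    x=(u-c["cx"])/f; y=(v-c["cy"])/f
    if name=="wrist":
        r=np.hypot(x,y)+1e-9; s=np.tan(np.minimum(r,1.5))/r; x=x*s; y=y*s
    P=np.stack([x*d,y*d,d,np.ones_like(d)],-1)@np.array(c["T"]).T
    P=P[...,:3]; P[d==0]=np.nan
    return P
def get(name):
    c=get_calibration(name); im,d=grab_frame(name)
    return im,cloud(name,d,c)
E
python3 - <<'E'
from h import *
for n in ("scene","top"):
    im,P=get(n); cv2.imwrite(f"pics/{n}0.png",im); np.savez(f"{n}0.npz",im=im,P=P)
    print(n,get_calibration(n))
s=sense(); print({k:s[k] for k in("t","position","ee_rot","contact_force","gripper_width")})
E
```

```text
scene {'fovy': 57.82310225674999, 'cx': 249.4374223730399, 'cy': 187.16802389711202, 'T': array([[ 0.77036895,  0.40531865, -0.49218744,  1.03002392],
       [ 0.63749732, -0.50338559,  0.58326676, -0.5991849 ],
       [-0.01135117, -0.76309878, -0.64618218,  0.74284681],
       [ 0.        ,  0.        ,  0.        ,  1.        ]])}
top {'fovy': 44.51353756049079, 'cx': 251.4902173728353, 'cy': 193.47971450483215, 'T': array([[ 0.01960902, -0.99470372,  0.10089601,  0.35555103],
       [-0.99957974, -0.0173495 ,  0.02322358, -0.00967518],
       [-0.02135009, -0.101309  , -0.99462589,  1.38390241],
       [ 0.        ,  0.        ,  0.        ,  1.        ]])}
{'t': 0.1, 'position': array([0.18827548, 0.64780626, 0.20487785]), 'ee_rot': array([-1.79935819e+02,  4.24768967e-03,  1.63793747e+02]), 'contact_force': array([ 0.29344786, -0.31967974, -0.5083619 ]), 'gripper_width': 1.0032864402700736}
```

View pics/scene0.png

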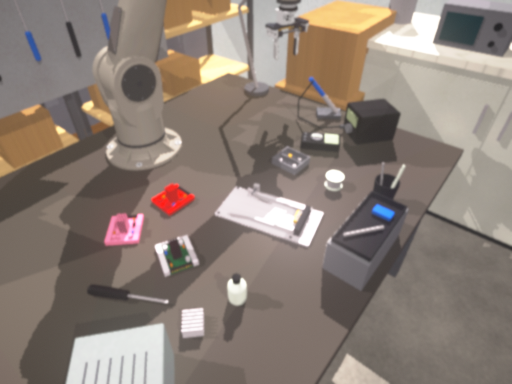

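View pics/top0.png

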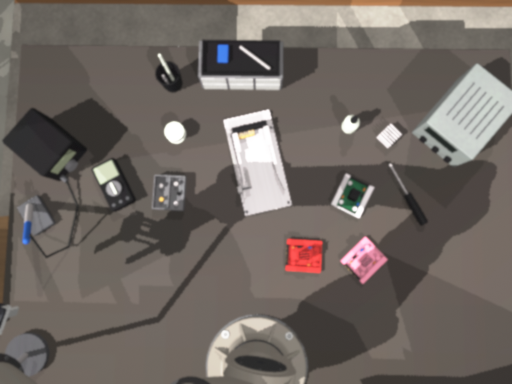

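The top view shows the module (green) at about (353,196). The cradle is at about (257,162), with its contacts at (248,130) and its open end at (268,212).

Run:
```python
from h import *
D=np.load("top0.npz"); im,P=D["im"],D["P"]
a=cv2.resize(im[100:222,212:302],None,fx=4.4,fy=4.4,interpolation=cv2.INTER_CUBIC)
b=cv2.resize(im[165:225,325:382],None,fx=7,fy=7,interpolation=cv2.INTER_CUBIC)
c=np.zeros((540,800,3),np.uint8); c[:a.shape[0],:a.shape[1]]=a; c[:b.shape[0],400:400+b.shape[1]]=b[:, :400]
cv2.imwrite("pics/crop.png",c)
def rect(box,zlo,zhi):
    v0,v1,u0,u1=box; Q=P[v0:v1,u0:u1].reshape(-1,3); Q=Q[(Q[:,2]>zlo)&(Q[:,2]<zhi)]
    r=cv2.minAreaRect((Q[:,:2]*1000).astype(np.float32)); print(len(Q),r,np.round(cv2.boxPoints(r)),np.median(Q[:,2]))
rect((100,222,212,302),.005,.06)
rect((165,225,325,382),.006,.08)
rect((165,225,325,382),.04,.08)
rect((165,225,325,382),.025,.08)
# table z near
print(np.nanmedian(P[215:240,300:330,2]),np.nanmedian(P[170:200,262:272,2]))
```

```text
4190 ((596.463623046875, 10.509262084960938), (364.4269714355469, 267.8162536621094), 0.8077404499053955) [[ 412.  142.]
 [ 416. -126.]
 [ 781. -121.]
 [ 777.  147.]] 0.009147048194636187
940 ((496.72210693359375, -274.4313049316406), (171.60049438476562, 161.17169189453125), 0.417204350233078) [[ 410. -194.]
 [ 412. -356.]
 [ 583. -354.]
 [ 582. -193.]] 0.01229868044338267
98 ((494.6537780761719, -272.221923828125), (24.073392868041992, 31.242536544799805), 63.696048736572266) [[ 475. -276.]
 [ 503. -290.]
 [ 514. -268.]
 [ 486. -255.]] 0.05357212790403887
112 ((494.6481628417969, -272.2262878417969), (24.215333938598633, 31.12898063659668), 63.98023223876953) [[ 475. -276.]
 [ 503. -290.]
 [ 514. -268.]
 [ 486. -255.]] 0.05258663848944445
-0.00029750709210296655 0.007812154658135451
```

View pics/crop.png

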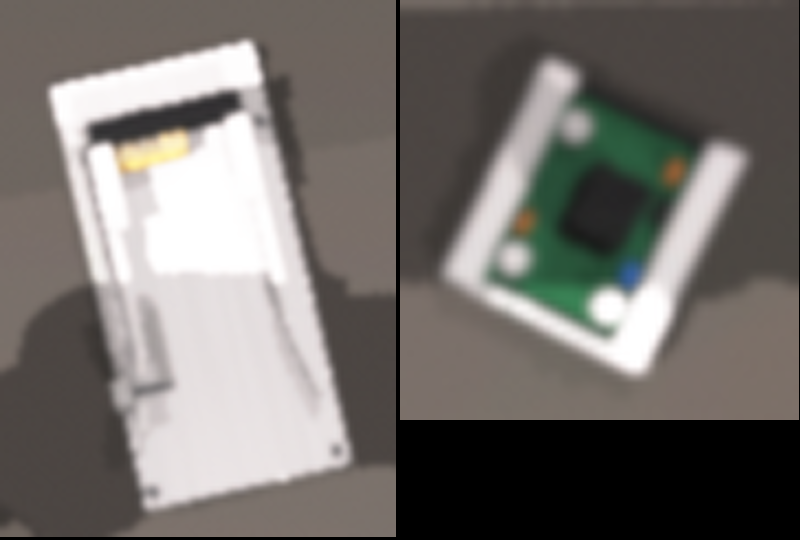

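The crop shows that the module's black connector strip faces up-right, so its yaw is about -26°. The cradle's catch is on the left wall with its pin near (150,385). The contacts and housing are at (150,130), and the cradle yaw is about +12.6°. I'll move above the module and compute the cradle corners.

Emit:
apply_moves --deltas '[{"x":0.312,"y":-0.348,"z":0.045,"az":-0.8,"claw":0},{"x":0.312,"y":-0.348,"z":0.045,"az":-0.8,"claw":0},{"x":0.312,"y":-0.348,"z":0.045,"az":-0.8,"claw":0},{"x":0.312,"y":-0.348,"z":0.045,"az":-0.8,"claw":0},{"x":0.312,"y":-0.348,"z":0.045,"az":-0.8,"claw":0},{"x":0.312,"y":-0.348,"z":0.045,"az":-0.8,"claw":0},{"x":0.312,"y":-0.348,"z":0.045,"az":-0.8,"claw":0},{"x":0.312,"y":-0.348,"z":0.045,"az":-0.8,"claw":0},{"x":0.312,"y":-0.348,"z":0.045,"az":-0.8,"claw":0},{"x":0.312,"y":-0.348,"z":0.045,"az":-0.8,"claw":0}]'

```text
$.deltas[0]: bad value
```

```bash
cat >> h.py <<'E'
def ray(name,px,z,c=None):
    c=c or get_calibration(name); T=np.array(c["T"]); f=192/np.tan(np.radians(c["fovy"])/2)
    out=[]
    for u,v in px:
        x,y=(u-c["cx"])/f,(v-c["cy"])/f
        if name=="wrist":
            r=np.hypot(x,y)+1e-9; s=np.tan(r)/r; x*=s;y*=s
        d=T[:3,:3]@[x,y,1]; o=T[:3,3]; out.append(o+d*(z-o[2])/d[2])
    return np.array(out)
E
python3 - <<'E'
from h import *
px=[(212+a/4.4,100+b/4.4) for a,b in [(52,90),(258,42),(350,462),(148,507)]]
c=ray("top",px,.008)*1000; print(c.round(1))
d=(c[0]+c[1]-c[2]-c[3])/2; yaw=np.arctan2(d[1],d[0]); ctr=c.mean(0)[:2]
ux=np.array([np.cos(yaw),np.sin(yaw)])
print("len",np.hypot(*d[:2]),"yaw",np.degrees(yaw),"origin",ctr+47.5*ux)
m=ray("top",[(325+a/7,165+b/7) for a,b in [(155,65),(340,155),(235,368),(50,275)]],.014)*1000; print(m.round(1),m.mean(0))
s=sense(); print(s["t"],s["position"],s["ee_rot"],s["joints"])
E
```

```text
[[713.8 109.8   8. ]
 [749.2 -30.    8. ]
 [463.2 -95.8   8. ]
 [430.7  38.4   8. ]]
len 292.76254636678567 yaw 13.55113996847348 origin [635.40945583  16.70682473]
[[ 556.  -257.4   14. ]
 [ 519.4 -334.2   14. ]
 [ 429.6 -290.3   14. ]
 [ 466.9 -213.7   14. ]] [ 492.97422657 -273.89618337   14.        ]
0.1 [0.18827548 0.64780626 0.20487785] [-1.79935819e+02  4.24768967e-03  1.63793747e+02] [-82.36272121  24.44456523   4.23218357  92.04671355  -1.95423805
  63.64521041  -3.84518069]
```

Emit:
apply_moves --deltas '[{"x":0.031,"y":-0.035,"z":0.005,"ax":0,"ay":0,"az":-0.08,"claw":0},{"x":0.062,"y":-0.07,"z":0.01,"ax":0,"ay":0,"az":-0.16,"claw":0},{"x":0.094,"y":-0.105,"z":0.015,"ax":0,"ay":0,"az":-0.24,"claw":0},{"x":0.125,"y":-0.14,"z":0.02,"ax":0,"ay":0,"az":-0.32,"claw":0},{"x":0.156,"y":-0.175,"z":0.025,"ax":0,"ay":0,"az":-0.4,"claw":0},{"x":0.187,"y":-0.21,"z":0.03,"ax":0,"ay":0,"az":-0.48,"claw":0},{"x":0.218,"y":-0.245,"z":0.035,"ax":0,"ay":0,"az":-0.56,"claw":0},{"x":0.25,"y":-0.28,"z":0.04,"ax":0,"ay":0,"az":-0.64,"claw":0},{"x":0.281,"y":-0.315,"z":0.045,"ax":0,"ay":0,"az":-0.72,"claw":0},{"x":0.312,"y":-0.348,"z":0.045,"ax":0,"ay":0,"az":-0.8,"claw":0}]'

```text
t: 1.1
position: [0.5015, 0.2984, 0.2511]
ee_rot: [180.0, -0.0, 117.8]
contact_force: [0.6, 0.5, 0.3]
gripper_width: 1.001
grip_force: 0.0
```

Emit:
apply_moves --deltas '[{"x":0.0,"y":-0.045,"z":0,"ax":0,"ay":0,"az":-0.04,"claw":0},{"x":0.0,"y":-0.09,"z":0,"ax":0,"ay":0,"az":-0.08,"claw":0},{"x":0.01,"y":-0.135,"z":0,"ax":0,"ay":0,"az":-0.12,"claw":0},{"x":0.03,"y":-0.18,"z":0,"ax":0,"ay":0,"az":-0.16,"claw":0},{"x":0.05,"y":-0.225,"z":0,"ax":0,"ay":0,"az":-0.2,"claw":0},{"x":0.07,"y":-0.27,"z":0,"ax":0,"ay":0,"az":-0.25,"claw":0},{"x":0.07,"y":-0.27,"z":0,"ax":0,"ay":0,"az":-0.25,"claw":0}]'

```text
t: 1.8
position: [0.5717, 0.0233, 0.2506]
ee_rot: [180.0, 0.1, 103.1]
contact_force: [0.2, 1.1, 0.2]
gripper_width: 1.0
grip_force: 0.0
```

Run:
```python
from h import *
c=get_calibration("wrist"); im,d=grab_frame("wrist"); P=cloud("wrist",d,c); np.savez("w1.npz",im=im,P=P); print(c); 
import pickle; pickle.dump(c,open("w1.pkl","wb"))
cv2.imwrite("pics/w1.png",cv2.resize(im,(800,600)))
print(sense()["position"],sense()["ee_rot"])
```

```text
{'fovy': 65.70646984690485, 'cx': 256.6819028137481, 'cy': 191.78847886489586, 'T': array([[ 9.73501059e-01,  2.21030510e-01,  5.86617536e-02,
         5.55405889e-01],
       [ 2.28681714e-01, -9.40249161e-01, -2.52262143e-01,
         9.65643549e-02],
       [-6.00965276e-04,  2.58992333e-01, -9.65879190e-01,
         4.29813517e-01],
       [ 0.00000000e+00,  0.00000000e+00,  0.00000000e+00,
         1.00000000e+00]])}
[0.57083937 0.02667645 0.25029595] [-1.79977692e+02  6.27449565e-02  1.03306810e+02]
```

View pics/w1.png

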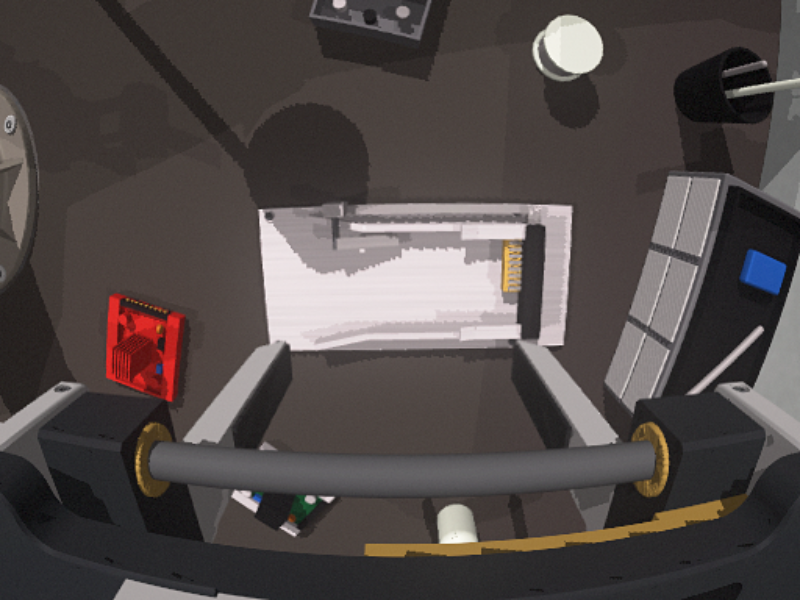

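The wrist view (800x600) shows the cradle well. The open end is at (260–272, 208–350), the contacts at (512,265), the pin post at (335,210) and the lips start at x≈462.

Run:
```python
from h import *
import pickle
D=np.load("w1.npz"); P=D["P"]*1000; im=D["im"]; c=pickle.load(open("w1.pkl","rb"))
px=np.array([(260,208),(272,350),(563,348),(573,206)])/1.5625
k=ray("wrist",px,.008,c)*1000; print(k.round(1))
d=(k[2]+k[3]-k[0]-k[1])/2; print("len",np.hypot(*d[:2]),np.degrees(np.arctan2(d[1],d[0])))
# height-map ortho render
yaw=np.radians(13.5); o=np.array([635.4,16.7]); R=np.array([[np.cos(yaw),np.sin(yaw)],[-np.sin(yaw),np.cos(yaw)]])
Q=(P[...,:2]-o)@R.T; z=P[...,2]
s=3; H=np.zeros((200*s,270*s+0,3),np.uint8)
H=np.zeros((520,800,3),np.uint8); s=2.5
ok=(Q[...,0]>-210)&(Q[...,0]<109)&(abs(Q[...,1])<103)&np.isfinite(z)
for (x,y),zz,col in zip(Q[ok],z[ok],im[ok]):
    u,v=int((x+210)*s),int((103-y)*s); hh=int(np.clip(zz*5,0,255)); cv2.circle(H,(u,v),2,tuple(int(t) for t in cv2.applyColorMap(np.uint8([[hh]]),cv2.COLORMAP_JET)[0,0]),-1)
cv2.imwrite("pics/hm.png",H)
# wall inner edges by x-slices
for x0 in range(-200,105,15):
    m=ok&(abs(Q[...,0]-x0)<7); 
    def rng(zl,zh,cond):
        t=Q[...,1][m&(z>zl)&(z<zh)&cond]; return (len(t),t.min().round(1),t.max().round(1)) if len(t) else None
    print(x0,"floor",rng(5,11,abs(Q[...,1])<90),"hi+",rng(19,60,Q[...,1]>0),"hi-",rng(19,60,Q[...,1]<0))
```

```text
[[432.8  42.4   8. ]
 [467.4 -93.8   8. ]
 [752.3 -25.4   8. ]
 [718.3 112.8   8. ]]
len 293.526135742755 13.676269514072372
-200 floor (3, np.float64(68.1), np.float64(71.1)) hi+ None hi- None
-185 floor (737, np.float64(-59.8), np.float64(71.1)) hi+ None hi- None
-170 floor (804, np.float64(-68.0), np.float64(71.6)) hi+ None hi- None
-155 floor (856, np.float64(-68.2), np.float64(72.5)) hi+ None hi- None
-140 floor (755, np.float64(-67.8), np.float64(72.2)) hi+ (33, np.float64(59.0), np.float64(64.9)) hi- (33, np.float64(-60.1), np.float64(-53.1))
-125 floor (623, np.float64(-66.3), np.float64(54.4)) hi+ (119, np.float64(36.3), np.float64(76.3)) hi- (50, np.float64(-58.5), np.float64(-49.9))
-110 floor (617, np.float64(-66.1), np.float64(75.5)) hi+ (233, np.float64(35.6), np.float64(76.2)) hi- (52, np.float64(-55.1), np.float64(-46.3))
-95 floor (639, np.float64(-66.0), np.float64(64.0)) hi+ (132, np.float64(35.2), np.float64(57.0)) hi- (50, np.float64(-51.7), np.float64(-43.3))
-80 floor (638, np.float64(-66.2), np.float64(73.5)) hi+ (125, np.float64(36.7), np.float64(55.4)) hi- (
[... 926 characters left out ...]
np.float64(-65.7), np.float64(74.6)) hi+ (96, np.float64(44.9), np.float64(57.6)) hi- (84, np.float64(-48.4), np.float64(-35.6))
40 floor (322, np.float64(-66.1), np.float64(74.6)) hi+ (392, np.float64(0.1), np.float64(57.3)) hi- (126, np.float64(-48.5), np.float64(-0.0))
55 floor (110, np.float64(-65.8), np.float64(66.2)) hi+ (469, np.float64(0.6), np.float64(57.9)) hi- (334, np.float64(-49.2), np.float64(-0.1))
70 floor (131, np.float64(-63.5), np.float64(74.3)) hi+ (129, np.float64(0.9), np.float64(58.0)) hi- (97, np.float64(-49.1), np.float64(-0.4))
85 floor (768, np.float64(-63.7), np.float64(74.6)) hi+ None hi- None
100 floor (496, np.float64(-63.8), np.float64(73.8)) hi+ None hi- None
```

View pics/hm.png

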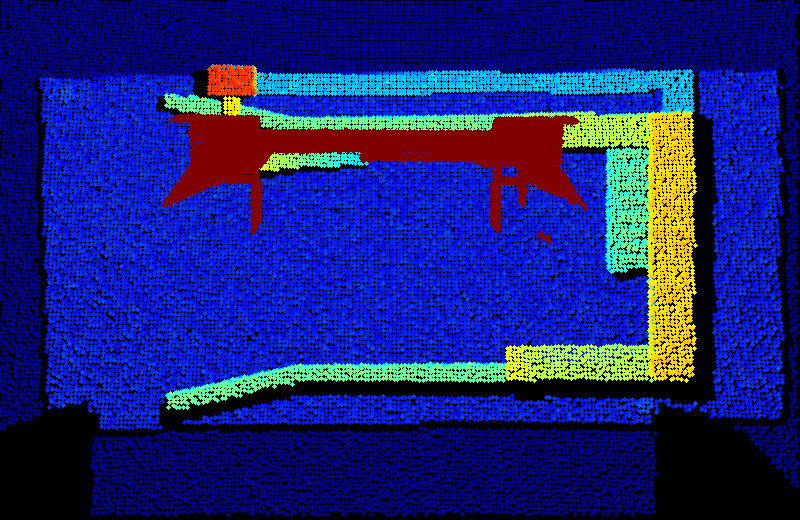

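The height map shows wall inner faces at +50.9 and −42.8 in my estimated frame, so the cradle's centre is at about +4 mm. The contact face is at x≈+33 and the pin post at x≈−117, so the contact and catch frame is shifted by about −14 mm. I'll now move over the module.

Emit:
apply_moves --deltas '[{"x":-0.01,"y":-0.04,"z":0,"ax":0,"ay":0,"az":-0.08,"claw":0},{"x":-0.02,"y":-0.08,"z":0,"ax":0,"ay":0,"az":-0.17,"claw":0},{"x":-0.03,"y":-0.12,"z":0,"ax":0,"ay":0,"az":-0.26,"claw":0},{"x":-0.04,"y":-0.16,"z":0,"ax":0,"ay":0,"az":-0.35,"claw":0},{"x":-0.05,"y":-0.2,"z":-0.01,"ax":0,"ay":0,"az":-0.44,"claw":0},{"x":-0.06,"y":-0.24,"z":-0.03,"ax":0,"ay":0,"az":-0.53,"claw":0},{"x":-0.07,"y":-0.28,"z":-0.05,"ax":0,"ay":0,"az":-0.62,"claw":0},{"x":-0.076,"y":-0.301,"z":-0.06,"ax":0,"ay":0,"az":-0.689,"claw":0},{"x":-0.076,"y":-0.301,"z":-0.06,"ax":0,"ay":0,"az":-0.689,"claw":0},{"x":-0.076,"y":-0.301,"z":-0.06,"ax":0,"ay":0,"az":-0.689,"claw":0}]'

```text
t: 2.85
position: [0.4945, -0.2699, 0.1902]
ee_rot: [-179.9, -0.0, 64.2]
contact_force: [0.2, -0.4, 0.4]
gripper_width: 1.0
grip_force: 0.0
```

Run:
```python
from h import *
c=get_calibration("wrist"); im,d=grab_frame("wrist"); P=cloud("wrist",d,c)
cv2.imwrite("pics/w2.png",cv2.resize(im,(800,600)))
print(sense()["position"],sense()["ee_rot"])
m=(np.hypot(P[...,0]-.494,P[...,1]+.273)<.04)&(P[...,2]>.035)&(P[...,2]<.062)
Q=P[m]*1000; print(len(Q),np.nanmax(Q[:,2])); Q=Q[Q[:,2]>50]
r=cv2.minAreaRect(Q[:,:2].astype(np.float32)); print(r,cv2.boxPoints(r),np.median(Q[:,2]))
```

```text
[ 0.49501275 -0.26940639  0.19048807] [-1.79979490e+02 -2.87022661e-02  6.43214640e+01]
686 57.73337246007648
((495.408935546875, -270.7460632324219), (23.821989059448242, 29.901592254638672), 64.54579162597656) [[ 476.7902  -275.07516]
 [ 503.7892  -287.92654]
 [ 514.0277  -266.41696]
 [ 487.02866 -253.56558]] 54.795882812761015
```

View pics/w2.png

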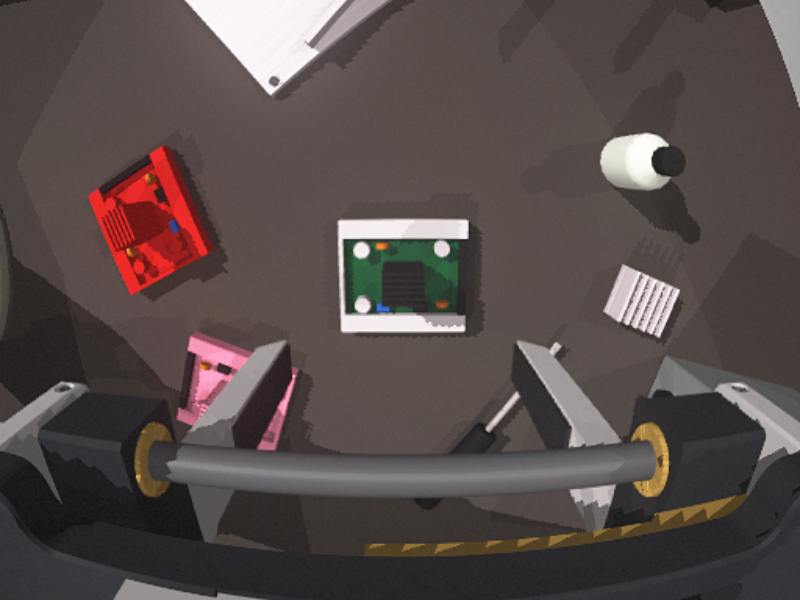

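The module's heat sink sits between the fingers at (404,282), and the black connector strip is on the right as expected. I'll descend and grip.

Emit:
apply_moves --deltas '[{"x":0.0005,"y":-0.001,"z":-0.045,"ax":0,"ay":0,"az":0.004,"claw":0},{"x":0.0005,"y":-0.001,"z":-0.09,"ax":0,"ay":0,"az":0.004,"claw":0},{"x":0.0005,"y":-0.001,"z":-0.13,"ax":0,"ay":0,"az":0.004,"claw":0},{"x":0.0005,"y":-0.001,"z":-0.155,"ax":0,"ay":0,"az":0.004,"claw":0},{"x":0.0005,"y":-0.001,"z":-0.1665,"ax":0,"ay":0,"az":0.004,"claw":0},{"x":0.0005,"y":-0.001,"z":-0.1665,"ax":0,"ay":0,"az":0.004,"claw":60},{"x":0.0005,"y":-0.001,"z":-0.1665,"ax":0,"ay":0,"az":0.004,"claw":255},{"x":0.0005,"y":-0.001,"z":-0.1665,"ax":0,"ay":0,"az":0.004,"claw":255},{"x":0.0005,"y":-0.001,"z":-0.1665,"ax":0,"ay":0,"az":0.004,"claw":255},{"x":0.0005,"y":-0.001,"z":-0.1665,"ax":0,"ay":0,"az":0.004,"claw":255}]'

```text
t: 3.9
position: [0.4954, -0.2718, 0.0247]
ee_rot: [179.9, -0.0, 64.4]
contact_force: [0.4, 0.7, -0.5]
gripper_width: 0.61
grip_force: 0.0
```

Emit:
apply_moves --deltas '[{"x":0,"y":0,"z":0,"ax":0,"ay":0,"az":0,"claw":255},{"x":0,"y":0,"z":0,"ax":0,"ay":0,"az":0,"claw":255},{"x":0,"y":0,"z":0,"ax":0,"ay":0,"az":0,"claw":255},{"x":0,"y":0,"z":0,"ax":0,"ay":0,"az":0,"claw":255}]'

```text
t: 4.3
position: [0.4949, -0.2719, 0.024]
ee_rot: [-180.0, -0.0, 64.4]
contact_force: [0.3, 0.0, 1.6]
gripper_width: 0.321
grip_force: 30.0
```

Emit:
apply_moves --deltas '[{"x":0,"y":0,"z":0.02,"ax":0,"ay":0,"az":0,"claw":255},{"x":0,"y":0,"z":0.06,"ax":0,"ay":0,"az":0,"claw":255},{"x":0,"y":0.02,"z":0.1,"ax":0,"ay":0,"az":0.07,"claw":255},{"x":-0.01,"y":0.06,"z":0.11,"ax":0,"ay":0,"az":0.17,"claw":255},{"x":-0.02,"y":0.1,"z":0.11,"ax":0,"ay":0,"az":0.28,"claw":255},{"x":-0.03,"y":0.14,"z":0.11,"ax":0,"ay":0,"az":0.39,"claw":255},{"x":-0.04,"y":0.18,"z":0.11,"ax":0,"ay":0,"az":0.5,"claw":255},{"x":-0.05,"y":0.22,"z":0.11,"ax":0,"ay":0,"az":0.61,"claw":255},{"x":-0.0525,"y":0.2455,"z":0.1,"ax":0,"ay":0,"az":0.688,"claw":255},{"x":-0.0525,"y":0.2455,"z":0.09,"ax":0,"ay":0,"az":0.688,"claw":255}]'

```text
t: 5.3
position: [0.4418, -0.0228, 0.1137]
ee_rot: [180.0, -0.1, 104.2]
contact_force: [-0.2, -0.2, -5.0]
gripper_width: 0.322
grip_force: 30.0
```

Emit:
apply_moves --deltas '[{"x":0,"y":0,"z":0,"ax":0,"ay":0,"az":0,"claw":255},{"x":0,"y":0,"z":0,"ax":0,"ay":0,"az":0,"claw":255},{"x":0,"y":0,"z":0,"ax":0,"ay":0,"az":0,"claw":255}]'

```text
t: 5.6
position: [0.4425, -0.0273, 0.1142]
ee_rot: [180.0, 0.0, 103.7]
contact_force: [0.1, -0.9, -5.0]
gripper_width: 0.326
grip_force: 30.0
```

Run:
```python
from h import *
s=sense();c=get_calibration("wrist"); im,d=grab_frame("wrist"); P=cloud("wrist",d,c)*1000; np.savez("w3.npz",im=im,P=P)
cv2.imwrite("pics/w3.png",cv2.resize(im,(800,600)))
print(s["t"],s["position"],s["ee_rot"],s["joints"])
yaw=np.radians(13.8); o=np.array([636.4,21.1]); R=np.array([[np.cos(yaw),np.sin(yaw)],[-np.sin(yaw),np.cos(yaw)]])
Q=(P[...,:2]-o)@R.T; z=P[...,2]; x,y=Q[...,0],Q[...,1]
def st(m,a): 
    t=a[m]; return (len(t),np.percentile(t,[1,50,99]).round(1)) if len(t) else None
for x0 in range(-90,60,15):
    sl=abs(x-x0)<7.5
    print(x0,"+",st(sl&(z>19)&(z<29)&(y>46)&(y<60),y),"-",st(sl&(z>19)&(z<29)&(y<-38)&(y>-60),y),"lip+",st(sl&(z>22)&(z<32)&(y>37)&(y<60),y))
print("floor end x",st((abs(y)<60)&(z>4)&(z<11)&(x<-150),x),st((abs(y)<60)&(z>4)&(z<11)&(x>80),x))
print("contact face",st((y>2)&(y<30)&(z>14)&(z<32)&(x>20)&(x<90),x),"lips start",st((abs(abs(y)-42.5)<2)&(z>22)&(z<32)&(x>-20),x))
g=(z>25)&(z<60)&(y>29)&(y<46)&(x<-40)&(x>-150); print("catch",st(g,x),st(g,y),st(g,z))
# held module (rails ~ z of underside+14)
```

```text
5.6 [ 0.44254694 -0.02734023  0.11421386] [1.79998811e+02 1.94527679e-02 1.03680861e+02] [-36.66702657  10.568613    35.70335065 127.44093271  -8.79242609
  44.2768371   18.57262564]
-90 + (88, array([47.2, 50.2, 53.1])) - (100, array([-53.8, -49.2, -47.1])) lip+ (158, array([37.5, 47.5, 53. ]))
-75 + (90, array([47., 50., 53.])) - (97, array([-53.7, -49.7, -46.6])) lip+ (103, array([37.8, 49.3, 53. ]))
-60 + (84, array([47. , 50.3, 53.1])) - (91, array([-53.6, -49.5, -46.7])) lip+ (84, array([47. , 50.3, 53.1]))
-45 + (75, array([47.3, 50. , 52.9])) - (85, array([-53.7, -49.2, -46.2])) lip+ (75, array([47.3, 50. , 52.9]))
-30 + (73, array([47.1, 50.1, 53.1])) - (82, array([-53.4, -48.8, -46.3])) lip+ (73, array([47.1, 50.1, 53.1]))
-15 + (71, array([47. , 50. , 53.1])) - (73, array([-52.7, -48.5, -44.5])) lip+ (103, array([40. , 49.3, 53.1]))
0 + (40, array([46.3, 50.5, 53.4])) - (53, array([-52.4, -46.5, -39.7])) lip+ (120, array([40.2, 47.5, 53.3]))
15 + (57, array([46.1, 50.2, 53.3])) - (101, array([-52.7, -45.7, -39.5])) lip+ (130, array([40.4, 46.8, 53.3]))
30 + (60, array([46. , 50. , 53.7])) - (94, array([-52.5, -45.4, -39.4])) lip+ (121, array([37.3, 46.6, 53.3]))
45 + (43, array([46.3, 50.7, 53.6])) - (79, array([-52.9, -44. , -38.7])) lip+ (127, array([37.3, 45.6, 53.4]))
floor end x (2623, array([-526.8, -293.7, -150.9])) (415, array([ 82.7,  95.4, 100.5]))
contact face (498, array([30.3, 39.8, 49.6])) lips start (290, array([-10. ,  19.6,  49.7]))
catch (352, array([-122.1, -108.8,  -89.5])) (352, array([32.4, 38.1, 45.4])) (352, array([25.1, 30. , 33.7]))
```

View pics/w3.png

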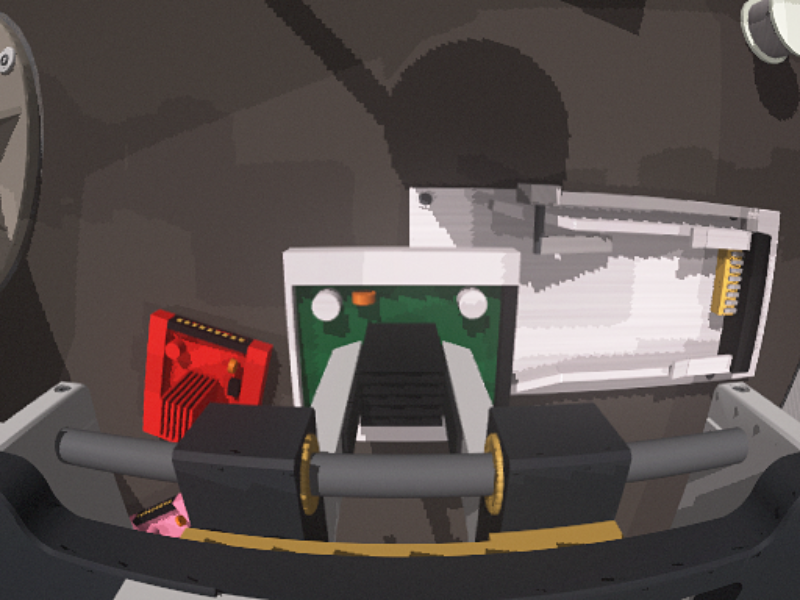

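The module is held square with its connector toward the cradle, which agrees with my cradle frame to within about 0.5 mm. I'll check the held module's offset.

Run:
```python
from h import *
P=np.load("w3.npz")["P"]
yaw=np.radians(13.8); o=np.array([636.4,21.1]); R=np.array([[np.cos(yaw),np.sin(yaw)],[-np.sin(yaw),np.cos(yaw)]])
Q=(P[...,:2]-o)@R.T; z=P[...,2]; x,y=Q[...,0],Q[...,1]
print("tcp",R@(np.array([442.5,-27.0])-o))
m=(z>96)&(z<112)&(y>25)&(y<55)&(x>-270)&(x<-130)
print(m.sum(),np.median(z[m]),x[m].min(),x[m].max())
X,Y=[],[]
for x0 in range(-245,-150,5):
    t=y[m&(abs(x-x0)<2.5)]
    if len(t)>3: X.append(x0);Y.append(t.max())
k=np.polyfit(X,Y,1); print("outer edge y at -197",np.polyval(k,-197),"yaw err deg",np.degrees(k[0]))
b=[(y0,x[m&(abs(y-y0)<1)].max()) for y0 in range(34,45,2)]; print(b)
```

```text
tcp [-199.77639618   -0.45992144]
4388 104.09757555162929 -249.405572725372 -148.97091216725815
outer edge y at -197 44.5579191966538 yaw err deg 0.025186336403209424
[(34, np.float64(-149.7279494334144)), (36, np.float64(-149.7706940406351)), (38, np.float64(-149.8197195432584)), (40, np.float64(-149.14255186219157)), (42, np.float64(-149.0889090968396)), (44, np.float64(-149.4942293009323))]
```

Emit:
apply_moves --deltas '[{"x":0,"y":0.0007,"z":-0.02,"ax":0,"ay":0,"az":0,"claw":255},{"x":0,"y":0.0007,"z":-0.045,"ax":0,"ay":0,"az":0,"claw":255},{"x":0,"y":0.0007,"z":-0.065,"ax":0,"ay":0,"az":0,"claw":255},{"x":0,"y":0.0007,"z":-0.076,"ax":0,"ay":0,"az":0,"claw":255},{"x":0,"y":0.0007,"z":-0.08,"ax":0,"ay":0,"az":0,"claw":255},{"x":0,"y":0.0007,"z":-0.081,"ax":0,"ay":0,"az":0,"claw":255},{"x":0,"y":0.0007,"z":-0.081,"ax":0,"ay":0,"az":0,"claw":255}]'

```text
t: 6.35
position: [0.4428, -0.0257, 0.0336]
ee_rot: [180.0, -0.0, 103.8]
contact_force: [-0.1, -0.8, -4.1]
gripper_width: 0.326
grip_force: 30.0
```

Emit:
apply_moves --deltas '[{"x":0,"y":0,"z":-0.0005,"ax":0,"ay":0,"az":0,"claw":255},{"x":0,"y":0,"z":-0.001,"ax":0,"ay":0,"az":0,"claw":255},{"x":0,"y":0,"z":-0.001,"ax":0,"ay":0,"az":0,"claw":255}]'

```text
t: 6.65
position: [0.4425, -0.0255, 0.0322]
ee_rot: [180.0, -0.0, 103.8]
contact_force: [0.1, -0.5, -4.9]
gripper_width: 0.32
grip_force: 30.0
```

Emit:
apply_moves --deltas '[{"x":0,"y":0,"z":-0.0005,"ax":0,"ay":0,"az":0,"claw":255},{"x":0,"y":0,"z":-0.0005,"ax":0,"ay":0,"az":0,"claw":255},{"x":0,"y":0,"z":-0.0005,"ax":0,"ay":0,"az":0,"claw":255}]'

```text
t: 6.95
position: [0.4425, -0.0255, 0.0319]
ee_rot: [180.0, -0.0, 103.8]
contact_force: [-2.7, 0.6, 10.4]
gripper_width: 0.322
grip_force: 30.0
```

Emit:
apply_moves --deltas '[{"x":0.0029,"y":0.0007,"z":0.0003,"ax":0,"ay":0,"az":0,"claw":255},{"x":0.0078,"y":0.0019,"z":0.0003,"ax":0,"ay":0,"az":0,"claw":255},{"x":0.0146,"y":0.0036,"z":0.0003,"ax":0,"ay":0,"az":0,"claw":255},{"x":0.0214,"y":0.0052,"z":0.0003,"ax":0,"ay":0,"az":0,"claw":255},{"x":0.0282,"y":0.0069,"z":0.0003,"ax":0,"ay":0,"az":0,"claw":255},{"x":0.035,"y":0.0086,"z":0.0003,"ax":0,"ay":0,"az":0,"claw":255},{"x":0.0417,"y":0.0102,"z":0.0003,"ax":0,"ay":0,"az":0,"claw":255},{"x":0.0485,"y":0.0119,"z":0.0003,"ax":0,"ay":0,"az":0,"claw":255},{"x":0.0534,"y":0.0131,"z":0.0003,"ax":0,"ay":0,"az":0,"claw":255},{"x":0.0534,"y":0.0131,"z":0.0003,"ax":0,"ay":0,"az":0,"claw":255}]'

```text
t: 7.95
position: [0.4956, -0.0127, 0.0319]
ee_rot: [-180.0, -0.0, 103.8]
contact_force: [-2.8, -0.6, 4.9]
gripper_width: 0.322
grip_force: 30.0
```

Emit:
apply_moves --deltas '[{"x":0.0029,"y":0.0007,"z":0,"ax":0,"ay":0,"az":0,"claw":255},{"x":0.0078,"y":0.0019,"z":0,"ax":0,"ay":0,"az":0,"claw":255},{"x":0.0136,"y":0.0033,"z":0,"ax":0,"ay":0,"az":0,"claw":255},{"x":0.0194,"y":0.0048,"z":0,"ax":0,"ay":0,"az":0,"claw":255},{"x":0.0253,"y":0.0062,"z":0,"ax":0,"ay":0,"az":0,"claw":255},{"x":0.0311,"y":0.0076,"z":0,"ax":0,"ay":0,"az":0,"claw":255},{"x":0.0369,"y":0.0091,"z":0,"ax":0,"ay":0,"az":0,"claw":255},{"x":0.0427,"y":0.0105,"z":0,"ax":0,"ay":0,"az":0,"claw":255},{"x":0.0485,"y":0.0119,"z":0,"ax":0,"ay":0,"az":0,"claw":255},{"x":0.0485,"y":0.0119,"z":0,"ax":0,"ay":0,"az":0,"claw":255}]'

```text
t: 8.95
position: [0.5447, -0.0006, 0.032]
ee_rot: [180.0, 0.0, 103.8]
contact_force: [-0.3, 0.4, 4.1]
gripper_width: 0.32
grip_force: 30.0
```

Run:
```python
from h import *
im,P=get("wrist")
cv2.imwrite("pics/w4.png",cv2.resize(im,(800,600)))
s=sense(); print(s["t"],s["position"],s["contact_force"],s["ft_torque"])
```

```text
9.0 [ 0.54469379 -0.00060688  0.03199032] [1.05059523 0.52739406 1.92718267] [0.05451092 0.0916698  0.07144971]
```

View pics/w4.png

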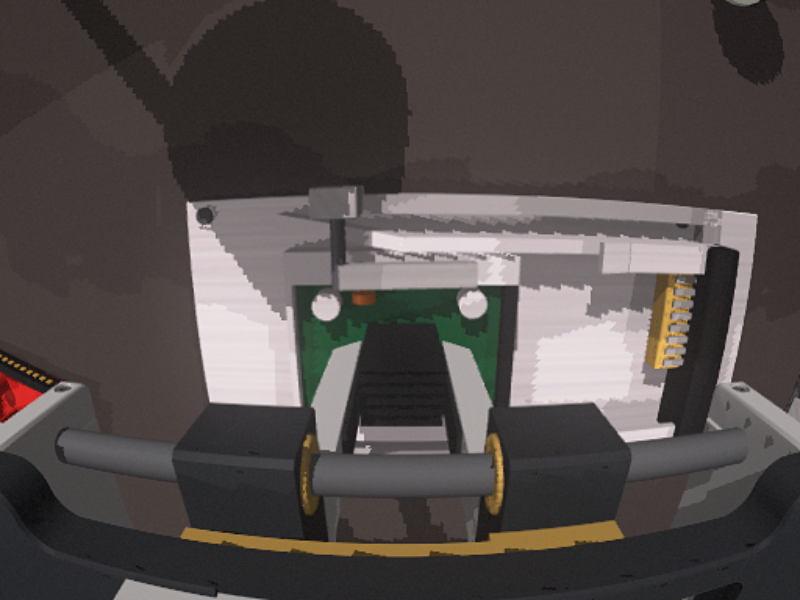

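The catch (340–478, 275) is now riding on the module's rail, and the module is straight. I'll continue sliding.

Emit:
apply_moves --deltas '[{"x":0.0029,"y":0.0007,"z":0,"ax":0,"ay":0,"az":0,"claw":255},{"x":0.0087,"y":0.0021,"z":0,"ax":0,"ay":0,"az":0,"claw":255},{"x":0.0155,"y":0.0038,"z":0,"ax":0,"ay":0,"az":0,"claw":255},{"x":0.0223,"y":0.0055,"z":0,"ax":0,"ay":0,"az":0,"claw":255},{"x":0.0291,"y":0.0072,"z":0,"ax":0,"ay":0,"az":0,"claw":255},{"x":0.0359,"y":0.0088,"z":0,"ax":0,"ay":0,"az":0,"claw":255},{"x":0.0427,"y":0.0105,"z":0,"ax":0,"ay":0,"az":0,"claw":255},{"x":0.0495,"y":0.0122,"z":0,"ax":0,"ay":0,"az":0,"claw":255},{"x":0.0553,"y":0.0136,"z":0,"ax":0,"ay":0,"az":0,"claw":255},{"x":0.0583,"y":0.0143,"z":0,"ax":0,"ay":0,"az":0,"claw":255}]'

```text
t: 10.0
position: [0.6017, 0.0133, 0.0319]
ee_rot: [-179.9, -0.0, 103.8]
contact_force: [-13.1, -2.9, 15.6]
gripper_width: 0.321
grip_force: 30.0
```

Emit:
apply_moves --deltas '[{"x":0.0019,"y":0.0005,"z":0,"ax":0,"ay":0,"az":0,"claw":255},{"x":0.0039,"y":0.001,"z":0,"ax":0,"ay":0,"az":0,"claw":255},{"x":0.0058,"y":0.0014,"z":0,"ax":0,"ay":0,"az":0,"claw":255},{"x":0.0078,"y":0.0019,"z":0,"ax":0,"ay":0,"az":0,"claw":255},{"x":0.0097,"y":0.0024,"z":0,"ax":0,"ay":0,"az":0,"claw":255},{"x":0.0097,"y":0.0024,"z":0,"ax":0,"ay":0,"az":0,"claw":255},{"x":0.0097,"y":0.0024,"z":0,"ax":0,"ay":0,"az":0,"claw":255}]'

```text
t: 10.7
position: [0.6115, 0.0156, 0.0319]
ee_rot: [-179.9, -0.0, 103.8]
contact_force: [-5.3, -1.6, 7.6]
gripper_width: 0.323
grip_force: 30.0
```

Emit:
apply_moves --deltas '[{"x":0.001,"y":0.0002,"z":0.0002,"ax":0,"ay":0,"az":0,"claw":255},{"x":0.0019,"y":0.0005,"z":0.0002,"ax":0,"ay":0,"az":0,"claw":255},{"x":0.0029,"y":0.0007,"z":0.0002,"ax":0,"ay":0,"az":0,"claw":255},{"x":0.0039,"y":0.001,"z":0.0002,"ax":0,"ay":0,"az":0,"claw":255},{"x":0.0049,"y":0.0012,"z":0.0002,"ax":0,"ay":0,"az":0,"claw":255},{"x":0.0058,"y":0.0014,"z":0.0002,"ax":0,"ay":0,"az":0,"claw":255},{"x":0.0068,"y":0.0017,"z":0.0002,"ax":0,"ay":0,"az":0,"claw":255},{"x":0.0068,"y":0.0017,"z":0.0002,"ax":0,"ay":0,"az":0,"claw":255}]'

```text
t: 11.5
position: [0.6176, 0.0173, 0.0319]
ee_rot: [-179.8, -0.0, 103.8]
contact_force: [-11.7, -1.7, 11.7]
gripper_width: 0.322
grip_force: 30.0
```

Emit:
apply_moves --deltas '[{"x":0,"y":0,"z":0.0003,"ax":0,"ay":0,"az":0,"claw":255},{"x":0.001,"y":0.0002,"z":0.0003,"ax":0,"ay":0,"az":0,"claw":255},{"x":0.0019,"y":0.0005,"z":0.0003,"ax":0,"ay":0,"az":0,"claw":255},{"x":0.0029,"y":0.0007,"z":0.0003,"ax":0,"ay":0,"az":0,"claw":255},{"x":0.0029,"y":0.0007,"z":0.0003,"ax":0,"ay":0,"az":0,"claw":255}]'

```text
t: 12.0
position: [0.6203, 0.0178, 0.032]
ee_rot: [-179.8, -0.0, 103.8]
contact_force: [-11.3, -2.7, 8.2]
gripper_width: 0.324
grip_force: 30.0
```

Emit:
apply_moves --deltas '[{"x":0.0005,"y":0.0001,"z":0.0002,"ax":0,"ay":0,"az":0,"claw":255},{"x":0.001,"y":0.0002,"z":0.0002,"ax":0,"ay":0,"az":0,"claw":255},{"x":0.0015,"y":0.0004,"z":0.0002,"ax":0,"ay":0,"az":0,"claw":255},{"x":0.002,"y":0.0005,"z":0.0002,"ax":0,"ay":0,"az":0,"claw":255},{"x":0.002,"y":0.0005,"z":0.0002,"ax":0,"ay":0,"az":0,"claw":255}]'

```text
t: 12.5
position: [0.6219, 0.0183, 0.032]
ee_rot: [-179.8, -0.0, 103.8]
contact_force: [-13.3, -3.6, 7.9]
gripper_width: 0.324
grip_force: 30.0
```

```bash
cat > look.py <<'E'
from h import *
import sys
c=get_calibration("wrist"); im,d=grab_frame("wrist"); P=cloud("wrist",d,c)*1000
cv2.imwrite(f"pics/{sys.argv[1]}.png",im)
s=sense(); print(s["t"],s["position"],s["contact_force"])
yaw=np.radians(13.8); o=np.array([636.4,21.1]); R=np.array([[np.cos(yaw),np.sin(yaw)],[-np.sin(yaw),np.cos(yaw)]])
Q=(P[...,:2]-o)@R.T; z=P[...,2]; x,y=Q[...,0],Q[...,1]
print("tcp",R@(s["position"][:2]*1000-o))
for x0 in range(-120,-50,5):
    t=z[(abs(x-x0)<2.5)&(y>34)&(y<42)&(z<60)]; print(x0,len(t),np.percentile(t,[10,50,90]).round(1) if len(t) else "")
t=(y>5)&(y<28)&(z>18)&(z<32)&(x>15)&(x<60); print("brass x",np.percentile(x[t],[1,10]) if t.any() else None)
E
python3 look.py w5
```

```text
12.55 [0.62189662 0.01827277 0.03204366] [-12.05346975  -3.51026522   7.93244129]
tcp [-14.75912214   0.71392389]
-120 65 [ 7.7 32.1 33.6]
-115 98 [ 8.  32.6 33.5]
-110 110 [ 8.  32.  33.1]
-105 114 [ 8.3 31.7 32.8]
-100 120 [ 7.7 31.2 32.2]
-95 118 [ 7.9 30.6 31.7]
-90 113 [ 7.9 30.6 31.4]
-85 111 [ 7.9 29.9 31. ]
-80 108 [ 8.1 29.7 30.6]
-75 109 [ 8.3 29.3 30.2]
-70 109 [ 8.6 28.8 29.8]
-65 115 [22.7 28.2 29.2]
-60 91 [21.4 22.5 23.4]
-55 87 [21.7 22.5 23.2]
brass x [15.60517641 20.83545706]
```

Emit:
apply_moves --deltas '[{"x":0.0005,"y":0.0001,"z":0.0003,"ax":0,"ay":0,"az":0,"claw":255},{"x":0.001,"y":0.0002,"z":0.0003,"ax":0,"ay":0,"az":0,"claw":255},{"x":0.0013,"y":0.0003,"z":0.0003,"ax":0,"ay":0,"az":0,"claw":255},{"x":0.0013,"y":0.0003,"z":0.0003,"ax":0,"ay":0,"az":0,"claw":255}]'

```text
t: 12.95
position: [0.623, 0.0186, 0.0321]
ee_rot: [-179.8, -0.0, 103.8]
contact_force: [-11.3, -3.1, 3.6]
gripper_width: 0.321
grip_force: 30.0
```

```bash
python3 look.py w6
```

```text
13.0 [0.62304841 0.01854791 0.03208981] [-11.99821978  -2.78858163   3.5366191 ]
tcp [-13.5749469    0.70637413]
-120 66 [ 8.2 32.4 33.5]
-115 103 [ 8.1 31.7 32.8]
-110 104 [ 8.6 30.5 31.7]
-105 114 [ 8.4 29.  30.2]
-100 110 [ 8.3 27.4 28.7]
-95 109 [ 8.6 26.1 27.4]
-90 110 [ 8.6 24.5 26. ]
-85 102 [ 8.6 23.3 24.4]
-80 95 [20.8 22.  23.3]
-75 97 [19.5 20.7 21.8]
-70 95 [17.8 19.2 20.3]
-65 65 [17.3 18.4 21.4]
-60 90 [21.5 22.3 23.1]
-55 87 [21.7 22.4 23.1]
brass x [15.57390664 20.56105475]
```

The catch has dropped: its tip top is now about 18 mm, below the rail top at 22. I'll release with a small opening and rise straight up.

Emit:
apply_moves --deltas '[{"x":-0.0005,"y":-0.0001,"z":0.0002,"ax":0,"ay":0,"az":0,"claw":255},{"x":-0.001,"y":-0.0002,"z":0.0004,"ax":0,"ay":0,"az":0,"claw":255},{"x":-0.001,"y":-0.0002,"z":0.0004,"ax":0,"ay":0,"az":0,"claw":130},{"x":-0.001,"y":-0.0002,"z":0.0004,"ax":0,"ay":0,"az":0,"claw":130},{"x":-0.001,"y":-0.0002,"z":0.0004,"ax":0,"ay":0,"az":0,"claw":130},{"x":-0.001,"y":-0.0002,"z":0.0004,"ax":0,"ay":0,"az":0,"claw":130},{"x":-0.001,"y":-0.0002,"z":0.0004,"ax":0,"ay":0,"az":0,"claw":130}]'

```text
t: 13.7
position: [0.6245, 0.0191, 0.0333]
ee_rot: [180.0, -0.0, 103.8]
contact_force: [0.6, 0.2, -0.2]
gripper_width: 0.488
grip_force: 0.0
```

Emit:
apply_moves --deltas '[{"x":0,"y":0,"z":0.005,"ax":0,"ay":0,"az":0,"claw":130},{"x":0,"y":0,"z":0.015,"ax":0,"ay":0,"az":0,"claw":130},{"x":0,"y":0,"z":0.035,"ax":0,"ay":0,"az":0,"claw":130},{"x":0,"y":0,"z":0.07,"ax":0,"ay":0,"az":0,"claw":130},{"x":0,"y":0,"z":0.11,"ax":0,"ay":0,"az":0,"claw":130},{"x":0,"y":0,"z":0.15,"ax":0,"ay":0,"az":0,"claw":130},{"x":0,"y":0,"z":0.16,"ax":0,"ay":0,"az":0,"claw":130},{"x":0,"y":0,"z":0.16,"ax":0,"ay":0,"az":0,"claw":130},{"x":0,"y":0,"z":0.16,"ax":0,"ay":0,"az":0,"claw":130}]'

```text
t: 14.6
position: [0.6238, 0.0193, 0.1926]
ee_rot: [-180.0, -0.0, 103.8]
contact_force: [0.3, 0.8, 0.7]
gripper_width: 0.492
grip_force: 0.0
```

```bash
python3 look.py w7; python3 -c "
import cv2;cv2.imwrite('pics/w7b.png',cv2.resize(cv2.imread('pics/w7.png'),(800,600)))"
```

```text
14.65 [0.6235063  0.01917551 0.19196233] [ 0.00275288  0.23229781 -0.30834376]
tcp [-12.98056563   1.20663993]
-120 25 [ 8.3 32.8 33.5]
-115 28 [24.3 32.2 33. ]
-110 37 [20.5 30.6 31.7]
-105 33 [ 8.2 29.3 30.5]
-100 36 [ 8.  27.8 28.5]
-95 34 [12.8 26.3 27.7]
-90 29 [23.1 24.9 26.2]
-85 26 [22.2 23.1 24.6]
-80 31 [21.2 22.1 22.9]
-75 31 [19.8 20.1 21.6]
-70 26 [18.1 19.2 20.1]
-65 25 [17.9 21.6 22.6]
-60 28 [21.2 22.1 23.1]
-55 28 [21.7 22.3 23.3]
brass x [15.362066   21.23678506]
```

View pics/w7b.png

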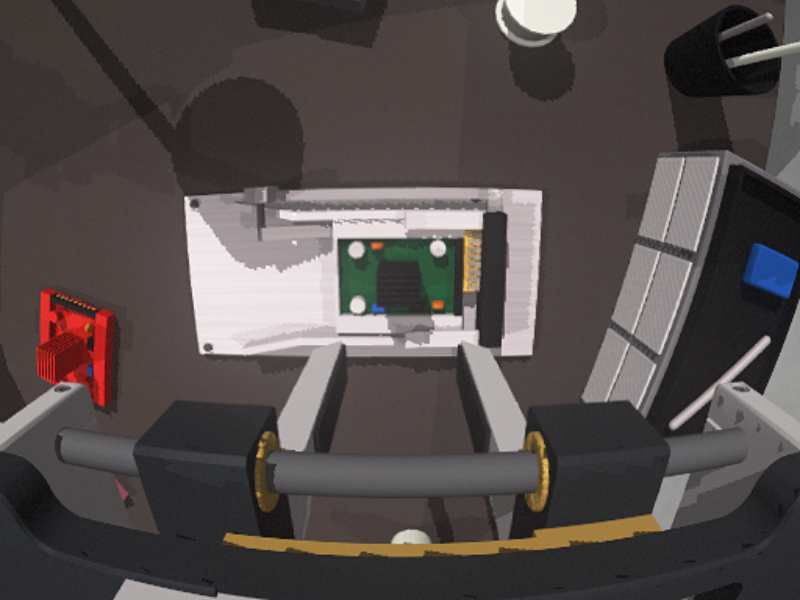

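The module is seated at (400,280), against the brass contacts at (470,262). The catch is down behind its tail at (333,235), and the gripper is clear.

```bash
python3 -c "
from workcell import job_done; print(job_done())"
```

```text
the job is handed in; nothing more can be done
None
```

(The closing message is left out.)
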